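# Build up a fan-drive pulley and end cap on the assembly stand

### The job

Set the green belt pulley, recessed face down, on the blue assembly stand so that it seats fully home over the stand's centring spigot; then set the red end cap on the pulley in the same way, so that it sits flush over the pulley's spigot. Lower both parts gently rather than dropping them, let go, and leave the crate, the cylinder head, the liner and the wrench where they are.

Things in the scene. Friction and masses are not known exactly. Their poses are not given: they have to be found in the camera images.
- stand_seat (a point): Centre of the stand's flat steel seat (110 mm across, 70 mm above the table); z up. On it stands a steel centring spigot 60 mm across and 13 mm high, its top 5 mm tapering to 51 mm. Below: blue column and round blue base plate, 150 mm across, 16 thick, bolted down.
- pulley_centre (a point): Centre of the loose upright green belt pulley, 76 mm high (z its axis, up), 0.5-0.8 kg. From below: green rim 130 mm across, 34 high, its underside recess 64 across, 16 deep; steel barrel to grip 56 across, from 4 mm below this point to 26 above; then its spigot (pulley_seat). Turn about z is free. Home on the stand, this point is 38 mm above stand_seat.
- cap_centre (a point): Centre of the loose upright red end cap, 56 mm high (z its axis, up), 0.3-0.5 kg. Flange 96 mm across and 18 high, with a blind underside recess 44 across and 15 deep; above it a hub to grip, 50 across, from 10 mm below this point to 28 above. Turn about z is free. Home on the pulley, this point is 28 mm above pulley_seat.
- pulley_seat (a point): Centre of the flat top of the pulley's barrel, the cap's seat, 26 mm above pulley_centre; z up. On it stands the pulley's steel spigot, 40 mm across and 12 mm high, its top 4 mm tapering to 32 mm.
- crate: Bystander: blue open crate of old parts, 160 x 220 mm and about 90 mm high, 3 kg; origin at the centre of its underside.
- head: Bystander: dark cylinder head block, 110 x 110 x 85 mm with two valve springs up to 125 mm, 3 kg; origin at the centre of its underside.
- liner: Bystander: rust-brown cylinder liner standing upright, about 109 mm in diameter, 125 mm high; origin at the centre of its underside.
- wrench: Bystander: steel wrench lying on the table, 170 mm long; origin under its middle.
There are look-alikes about, which are no part of the job. What is shaped like the part that bears pulley_centre but yellow is not meant.

How it is judged (in metres and radians):
On the way, in this order (a step that is already met when the one before it is completed fails the run):
1. the pulley is seated fully home on the stand and let go (horizontal distance between pulley_centre and stand_seat below 0.005 m and z of pulley_centre in the frame of stand_seat between 0.034 and 0.041 m and angle between pulley_centre's own z axis and vertical below 0.05 rad and contact force between the fingers and pulley below 0.1 N and contact force between the fingers and cap below 0.1 N), for 0.2 s.
2. the cap is seated fully home on the pulley, which is still home on the stand (horizontal distance between pulley_centre and stand_seat below 0.005 m and z of pulley_centre in the frame of stand_seat between 0.034 and 0.041 m and angle between each of pulley_centre, cap_centre's own z axis and vertical below 0.05 rad and horizontal distance between cap_centre and pulley_centre below 0.005 m and z of cap_centre in the frame of pulley_centre between 0.05 and 0.057 m), for 0.2 s.
At the end, for the whole second after the job is handed in: The pulley is level (within 0.05 rad), centred on the stand within 5 mm and down on its seat within 3 mm; the cap is level, centred on the pulley within 5 mm and down on its seat within 3 mm; both are released and at rest (all of step 2 and contact force between the fingers and pulley below 0.1 N and contact force between the fingers and cap below 0.1 N and linear speed of each of pulley, cap below 0.02 m/s); the robot touches nothing.
It fails at once if the pulley is dropped or slammed onto the stand (over 0.55 m/s close above it, a free fall of some 15 mm) (horizontal distance between pulley_centre and stand_seat below 0.03 m and z of pulley_centre in the frame of stand_seat between 0.028 and 0.098 m and linear speed of pulley above 0.55 m/s).
It fails at once if the cap is dropped or slammed onto the pulley (over 0.55 m/s close above it, a free fall of some 15 mm) (horizontal distance between cap_centre and pulley_centre below 0.03 m and z of cap_centre in the frame of pulley_centre between 0.044 and 0.114 m and linear speed of cap above 0.55 m/s).
It fails at once if the crate, the cylinder head, the liner or the wrench is moved by more than 30 mm (distance of any of crate, head, liner, wrench from where it was at the start of the episode above 0.03 m).
It also fails if it takes over 64 s, if anything falls off the work surface, if the arm or the gripper's body presses on something with over 40 N, if the wrist force passes 120 N, or if a joint passes its speed limit or range.

### The arm

A 6-joint arm with a two-finger parallel gripper is mounted at the origin on the work surface. World frame = base frame: x ahead of the robot, y to its left, z up, the work surface at z = 0. Lengths are in mm, angles in rad, forces in N, time in s.
With the tool pointing down it reaches from about 350 to 975 mm from the base axis. Payload 7.1 kg.
Tool frame: the origin (TCP) lies between the finger pads; the fingertips stand 19 mm ahead of it and the grasp point (between the pads) is the TCP (ctrl.tcp_to_tips is the distance from the TCP to the fingertips, in mm); z points along the fingers, y is the line along which they close (so a half turn about z gives the same grasp; the last joint's range is limited). The gripper opens to 88 mm and grips with 3 to 60 N. Pads are 20 mm wide; open, the fingers measure 115 mm over their backs; the gripper's body (75 mm by 178 mm) begins 61 mm behind the grasp point.
Start: joints at [1.268, 0.423, 1.63, -0, 1.089, -0.019], TCP at [174.972, 599.991, 241.675] pointing down, gripper open.
Joint ranges: [-3, 3], [-0.9, 2.11], [0.09, 2.58], [-1.31, 4.45], [0.11, 2.69], [-2.54, 2.54]. Speed limits (rad/s): [2.39, 2.39, 3.01, 3.14, 3.14, 3.14].

### API

Orientations are given as a rotation vector (axis times angle).
In Python, from workcell import status, optics, ctrl gives the robot as it stands. The module is installed in compiled form; this text tells all that it offers.
- The arm moves only by the shell command python3 -m inch 'ROWS'. ROWS is JSON, a list that holds one entry, the list of rows, each a list of 7 numbers: the shift along the tool's x, y, z in mm, then the turn, a rotation vector about the tool's x, y, z in rad, then the opening in per cent of the stroke, from 0 (shut) to 100 (fully open). A call has 1 to 20 rows; each row is the pose to reach, as a shift and turn from the pose commanded when the call began, along the tool's axes at that moment; what a row does not reach only later rows make up. A row lasts 1/10 s, in which the tool goes at most 50 mm and 8.59 degrees, less where a joint would pass 70% of its speed; a pose out of reach is approached as far as the arm can. A call with a gripper value outside its range is refused whole. The fingers move at their own pace and stop on an object; the grip force is fixed at half the most. Time passes only in rows, so rows that repeat a pose let the fingers close. It gives the time, the measured TCP pose, the force, the opening and the grip force at its end, in the units of the state.
- status.get_obs(): the state, without advancing time (a new reading comes with each control period).
- optics.get_image(name): name is "side" or "top"; returns a dict with "frame" (420x560x3 uint8, red, green, blue), "fx", "fy", "cx", "cy" (pixels), "rvec" (rotation vector, rad) and "tvec" (3), from world to camera coordinates, as OpenCV has them. Camera axes: x right, y down, z forward; pixel columns grow to the right and rows downward; lengths in mm; the calibration is good to about 2 mm. A picture is of the moment at which its call begins. There is no depth.
- ctrl.close_job(): hands the job in; it is judged then, once.
The state is a dict: "t": time; "qpos": joint angles; "qvel": joint speeds; "joint_torque": joint torques, N m; "ee_pos": TCP position; "orientation": TCP orientation; "ft_force": force on the tool from outside, world axes, zero at the start; "moment": the same for the moment, N m; "width": finger opening in mm; "grasp_force": force on a finger pad.
Only numpy, scipy, OpenCV 4.12 (cv2) and the standard library are available. Lean on these libraries where they do the work, as an engineer would, in place of code of your own. Each camera call takes 0.05 s, during which the arm holds its last target. There are 200 camera calls.

## Working session

There is one attempt and no reset: what is moved stays moved. The work goes in short steps, Python scripts to look and compute and a shell command to move; the robot and the scene stay as the last step left them, time stands still between calls to the robot, and variables do not carry over. Pictures are saved under pics/ and viewed, at most 10 in all, crops included, and the job is handed in when it is done.

```bash
mkdir -p pics; cat > h.py <<'E'
import numpy as np, cv2
from workcell import status, optics, ctrl
def get(name):
    d=optics.get_image(name); R=cv2.Rodrigues(np.array(d["rvec"],float))[0]; t=np.array(d["tvec"],float).ravel()
    return d["frame"],R,t,d
def ray(uv,R,t,d,z):
    v=R.T@np.array([(uv[0]-d["cx"])/d["fx"],(uv[1]-d["cy"])/d["fy"],1.]); c=-R.T@t
    return c+v*(z-c[2])/v[2]
def proj(p,R,t,d):
    q=R@np.array(p,float)+t; return np.array([d["fx"]*q[0]/q[2]+d["cx"],d["fy"]*q[1]/q[2]+d["cy"]])
E
python3 - <<'E'
from h import *
for n in("side","top"):
    f,R,t,d=get(n); cv2.imwrite(f"pics/{n}0.png",f[:,:,::-1]); print(n,-R.T@t,R[2],d["fx"],d["cx"],d["cy"])
o=status.get_obs();print({k:np.round(v,3) for k,v in o.items()})
E
```

```text
side [ 404.96292781 -936.92971868 1054.15329675] [ 0.10011022  0.71039466 -0.69664723] 456.2441865521329 275.5111453280482 217.40110278915583
top [ 498.98010951  100.70281606 1275.81316086] [ 0.04890438  0.00540208 -0.99878886] 451.613090508225 283.62209251111096 212.1286213676949
{'t': np.float64(0.1), 'qpos': array([ 1.268,  0.424,  1.631, -0.   ,  1.089, -0.019]), 'qvel': array([ 0.   , -0.001, -0.002, -0.001, -0.002,  0.001]), 'joint_torque': array([ 0.0000e+00, -5.4561e+01, -2.7433e+01,  6.4000e-02,  1.9000e-02,
        0.0000e+00]), 'ee_pos': array([174.826, 599.547, 240.986]), 'orientation': array([-4.44e-01, -3.11e+00,  2.00e-03]), 'ft_force': array([ 0.418,  0.574, -0.726]), 'moment': array([ 0.001,  0.037, -0.018]), 'grasp_force': np.float64(0.0), 'width': np.float64(87.603)}
```

View pics/side0.png

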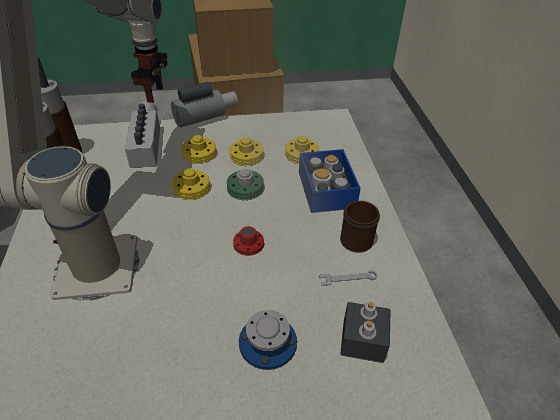

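View pics/top0.png

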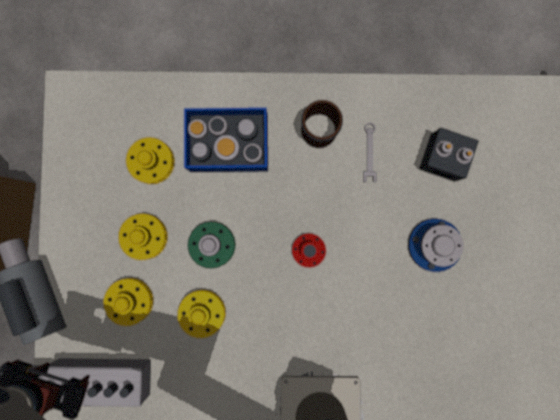

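The side view shows the green pulley at (245,183), red cap at (249,240) and stand at (268,335). In the top view they are at (211,245), (309,250) and (441,245), with image up ≈ +x and left ≈ +y. Next I'll measure all three in both views.

```bash
cat >> h.py <<'E'
def blob(f,kind,box):
    hsv=cv2.cvtColor(f,cv2.COLOR_RGB2HSV); H,S,V=[hsv[...,i].astype(int) for i in range(3)]
    m={'g':(H>60)&(H<95)&(S>70),'r':((H<8)|(H>172))&(S>120)&(V>50),'w':(S<60)&(V>90)}[kind]
    k=np.zeros_like(m);k[box[1]:box[3],box[0]:box[2]]=1
    m=(m&k).astype(np.uint8); c=max(cv2.findContours(m,cv2.RETR_EXTERNAL,cv2.CHAIN_APPROX_NONE)[0],key=cv2.contourArea)
    return cv2.convexHull(c)
def ell(h):
    m=np.zeros((420,560),np.uint8); cv2.drawContours(m,[h],-1,1,-1)
    c=max(cv2.findContours(m,cv2.RETR_EXTERNAL,cv2.CHAIN_APPROX_NONE)[0],key=len); return cv2.fitEllipse(c)
E
python3 - <<'E'
from h import *
B={'top':dict(g=(180,215,245,275),r=(285,225,335,275),w=(420,222,465,268)),'side':dict(g=(222,165,270,202),r=(228,222,270,260),w=(243,308,294,352))}
Z={'g':17,'r':9,'w':70}
for n in B:
    f,R,t,d=get(n); im=f[:,:,::-1].copy()
    for k,b in B[n].items():
        h=blob(f,k,b); e=ell(h); P=ray(e[0],R,t,d,Z[k]); s=np.linalg.norm(R@P+t)/d["fx"]
        print(n,k,np.round(e[0],1),"diam mm",np.round(np.array(e[1])*s,1),np.round(P,1)); cv2.ellipse(im,e,(255,0,255),1)
    if n=='top':T=cv2.resize(im[205:285,170:480],None,fx=2.5,fy=2.5)
    else:S=cv2.resize(im[150:370,200:310],None,fx=2.5,fy=2.5)
c=np.zeros((600,800,3),np.uint8); c[:200,:775]=T; S=cv2.resize(S,(195,390)); c[205:595,:195]=S
cv2.imwrite("pics/m.png",c)
E
```

```text
top g [210.9 244.4] diam mm [126.7 129.2] [468.2 308.7  17. ]
top r [308.4 249.9] diam mm [92.1 94.1] [456.2  37.1   9. ]
top w [445.7 244.8] diam mm [130.3 138.1] [ 476.2 -324.9   70. ]
side g [243.4 183.7] diam mm [ 92.6 130.3] [463.6 303.3  17. ]
side r [248.  240.9] diam mm [86.7 94.5] [456.2  34.7   9. ]
side w [267.8 325.3] diam mm [110.3 139.6] [ 477.4 -313.3   70. ]
```

View pics/m.png

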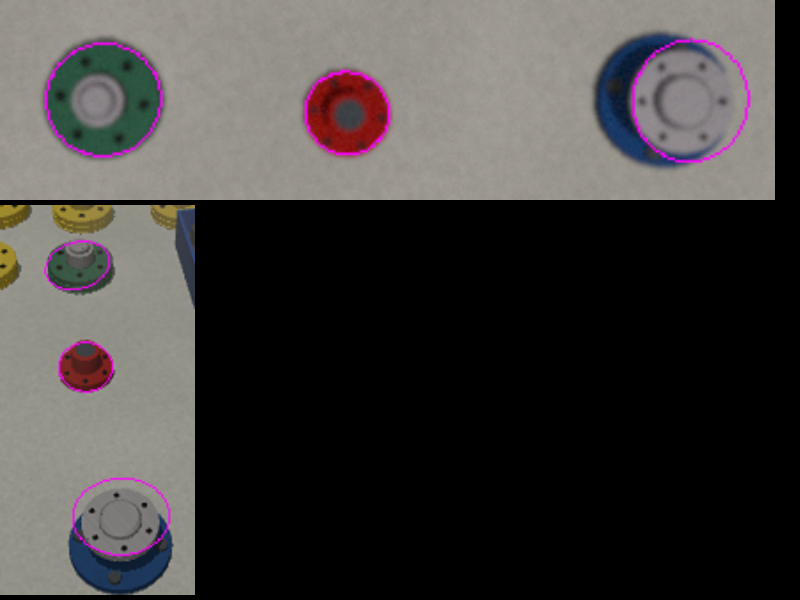

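The pulley and cap outlines fit well: diameters are about 128 and 94 mm, and the two views agree to a few mm. The stand seat merged with the table, so I'll use its six bolt holes (z=70) and the blue base instead.

```bash
python3 - <<'E'
from h import *
for n,b,guess in(("top",(425,222,468,268),(442.,245.)),("side",(244,308,294,352),(268.,328.))):
    f,R,t,d=get(n); g=cv2.cvtColor(f,cv2.COLOR_RGB2GRAY)
    bh=cv2.morphologyEx(g,cv2.MORPH_BLACKHAT,np.ones((7,7),np.uint8))
    m=np.zeros_like(g); m[b[1]:b[3],b[0]:b[2]]=(bh>30)[b[1]:b[3],b[0]:b[2]]
    k,l,st,ce=cv2.connectedComponentsWithStats(m)
    pts=[(ray(c,R,t,d,70),c,s[4]) for c,s in zip(ce[1:],st[1:])]
    for p,c,s in pts: print(n,np.round(p[:2],1),np.round(c,1),s)
    hsv=cv2.cvtColor(f,cv2.COLOR_RGB2HSV); H,S,V=[hsv[...,i].astype(int) for i in range(3)]
    m=((H>100)&(H<125)&(S>110)).astype(np.uint8); m[:,:400 if n=='top' else 220]=0; m[:200 if n=='top' else 300]=0
    if n=='side': m[:,310:]=0
    c=np.argwhere(m); x0,y0,x1,y1=c[:,1].min(),c[:,0].min(),c[:,1].max(),c[:,0].max(); print("blue bbox",x0,y0,x1,y1)
    cv2.imwrite(f"pics/st_{n}.png",cv2.resize(f[y0-15:y1+15,x0-25:x1+25,::-1],None,fx=5,fy=5,interpolation=cv2.INTER_CUBIC))
E
```

```text
top [ 531.  -323.6] [445.1 224.2] 76
top [ 531.  -283.3] [430. 224.] 1
top [ 525.7 -283.3] [430. 226.] 1
top [ 511.6 -294.2] [434.1 231.3] 9
top [ 513.  -337.2] [450.3 231. ] 7
top [ 478.2 -296. ] [434.8 243.9] 81
top [ 475.1 -273.3] [426.3 245. ] 7
top [ 475.8 -359.2] [458.7 245.1] 9
top [ 437.9 -295.9] [434.9 259.1] 8
top [ 438.  -338.7] [451.  259.3] 7
top [ 420.7 -320.3] [444.1 265.7] 53
top [ 424.8 -280.3] [429. 264.] 3
blue bbox 409 219 452 270
side [ 474.8 -277. ] [265.1 313.1] 8
side [ 497.6 -296.4] [275.  318.7] 3
side [ 512.5 -299.3] [281. 319.] 9
side [ 437.5 -299.1] [251.3 322.1] 9
side [ 479.2 -336.2] [269.7 333.2] 55
side [ 451.6 -300.6] [257. 322.] 1
side [ 419.4 -316.1] [244.7 328.7] 19
side [ 451.  -306.3] [257. 324.] 1
side [ 530.4 -339.5] [290.5 332.1] 52
side [ 513.  -340.8] [283.5 333.4] 11
side [ 438.4 -342. ] [253.3 337.1] 9
side [ 427.7 -343.1] [249. 338.] 1
side [ 516.8 -365.8] [286.6 342.2] 5
side [ 475.9 -363.1] [269.6 343.1] 11
side [ 432.9 -366.3] [252.  346.2] 4
side [ 502.8 -377. ] [281.5 347. ] 4
side [ 512.5 -376.9] [285.5 346.5] 2
side [ 451.  -378.9] [260.1 350.1] 14
side [ 474.2 -384.1] [270. 351.] 5
side [ 485.2 -382.8] [274.5 350. ] 2
blue bbox 239 313 296 368
```

View pics/st_top.png

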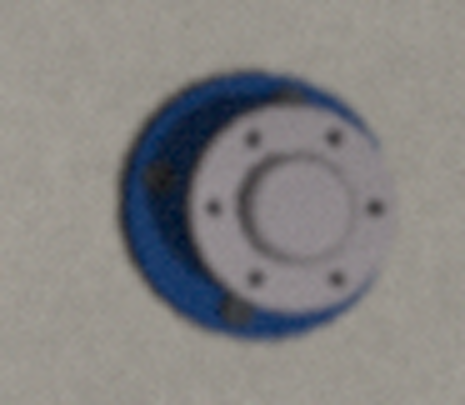

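In the top view the six holes average to a stand seat centre of (475.2, −316.4); the side view gives (475.4, −320.4). I'll use about (475, −318). The pulley is at (468, 309) and the cap at (456, 37). Next: move above the pulley and square the tool to the world axes.

```bash
python3 -m inch '[[[-40,-20,10,0,0,-0.1,100],[-80,-42,20,0,0,-0.2,100],[-120,-64,30,0,0,-0.285,100],[-160,-87,40,0,0,-0.285,100],[-200,-109,50,0,0,-0.285,100],[-240,-131,60,0,0,-0.285,100],[-280,-152,62,0,0,-0.285,100],[-315,-172,62,0,0,-0.285,100],[-340,-185,62,0,0,-0.285,100],[-355,-193,62,0,0,-0.285,100],[-363,-197.6,62,0,0,-0.285,100],[-363,-197.6,62,0,0,-0.285,100],[-363,-197.6,62,0,0,-0.285,100],[-363,-197.6,62,0,0,-0.285,100],[-363,-197.6,62,0,0,-0.285,100]]]'
python3 - <<'E'
from h import *
f,R,t,d=get("side"); cv2.imwrite("pics/a.png",cv2.resize(f[90:260,150:360,::-1],None,fx=3,fy=3))
print(cv2.Rodrigues(status.get_obs()["orientation"])[0].round(3))
E
```

```text
t: 1.8
ee_pos: [467.4, 309.4, 179.7]
orientation: [0.004, -3.141, -0.0]
ft_force: [0.3, 0.6, 0.0]
width: 87.8
grasp_force: 0.0
[[-1.    -0.002 -0.   ]
 [-0.002  1.     0.   ]
 [ 0.     0.    -1.   ]]
```

View pics/a.png

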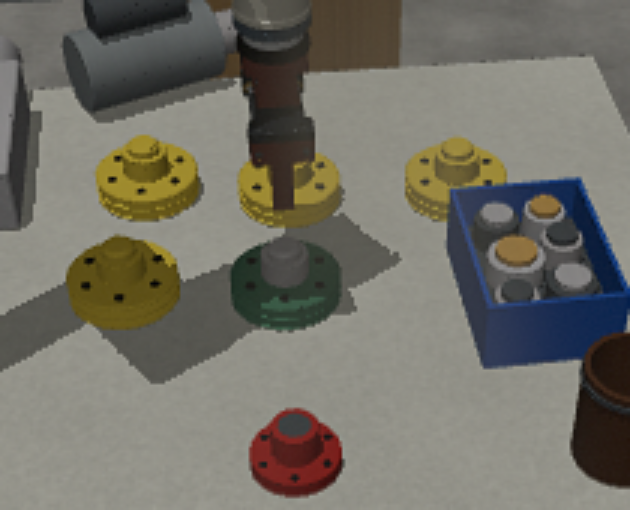

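The gripper is squarely over the pulley (pulley at crop (287,280), fingers closing along y). Descending to put the tips about 3 mm above the rim, then gripping.

```bash
python3 -m inch '[[[-0.5,-0.5,30,0,0,0,100],[-0.5,-0.5,60,0,0,0,100],[-0.5,-0.5,85,0,0,0,100],[-0.5,-0.5,105,0,0,0,100],[-0.5,-0.5,115,0,0,0,100],[-0.5,-0.5,120,0,0,0,100],[-0.5,-0.5,122.5,0,0,0,100],[-0.5,-0.5,122.5,0,0,0,100],[-0.5,-0.5,122.5,0,0,0,80],[-0.5,-0.5,122.5,0,0,0,70],[-0.5,-0.5,122.5,0,0,0,50],[-0.5,-0.5,122.5,0,0,0,20],[-0.5,-0.5,122.5,0,0,0,0],[-0.5,-0.5,122.5,0,0,0,0],[-0.5,-0.5,122.5,0,0,0,0],[-0.5,-0.5,122.5,0,0,0,0]]]'
```

```text
t: 3.45
ee_pos: [468.6, 307.9, 57.4]
orientation: [0.002, -3.142, 0.001]
ft_force: [0.2, -3.9, 5.5]
width: 55.3
grasp_force: 30.0
```

```bash
python3 -m inch '[[[0,0,-5,0,0,0,0],[0,0,-12,0,0,0,0],[0,0,-25,0,0,0,0],[0,0,-45,0,0,0,0],[0,0,-70,0,0,0,0],[0,0,-95,0,0,0,0],[0,0,-120,0,0,0,0],[0,0,-138,0,0,0,0],[0,0,-147,0,0,0,0],[0,0,-150,0,0,0,0],[0,0,-150,0,0,0,0],[0,0,-150,0,0,0,0]]]'
python3 - <<'E'
from h import *
f,R,t,d=get("side"); cv2.imwrite("pics/b.png",cv2.resize(f[90:260,150:360,::-1],None,fx=3,fy=3))
E
```

```text
t: 4.65
ee_pos: [468.0, 307.8, 206.2]
orientation: [0.002, -3.14, 0.001]
ft_force: [0.9, 0.7, -6.8]
width: 55.4
grasp_force: 30.0
```

View pics/b.png

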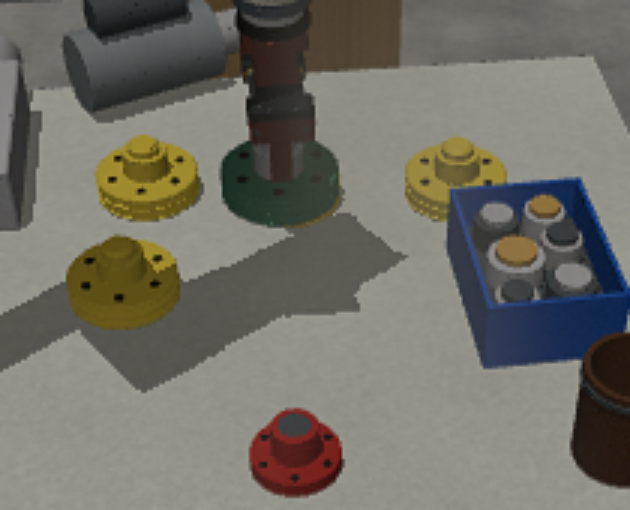

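The pulley is lifted, level and held (about 0.69 kg). Carrying it over the stand.

```bash
python3 -m inch '[[[-1,-10,0,0,0,0,0],[-1,-30,0,0,0,0,0],[-2,-60,0,0,0,0,0],[-2,-100,0,0,0,0,0],[-2,-140,0,0,0,0,0],[-3,-180,0,0,0,0,0],[-3,-220,0,0,0,0,0],[-4,-260,0,0,0,0,0],[-4,-300,0,0,0,0,0],[-5,-340,0,0,0,0,0],[-5,-380,0,0,0,0,0],[-6,-420,0,0,0,0,0],[-6,-460,0,0,0,0,0],[-7,-500,0,0,0,0,0],[-7,-540,0,0,0,0,0],[-7,-575,0,0,0,0,0],[-7,-602,0,0,0,0,0],[-7,-618,0,0,0,0,0],[-7,-625,0,0,0,0,0],[-7,-625,0,0,0,0,0]]]'
python3 -m inch '[[[0,0,0,0,0,0,0],[0,0,0,0,0,0,0],[0,0,0,0,0,0,0]]]'
cat > hole.py <<'E'
from h import *
for n in("side","top"):
    f,R,t,d=get(n); h=status.get_obs(); p=h["ee_pos"]
    # pulley held: rim z (top) = bottom+34; bottom = tcp-57 (grasped at tcp 57 with bottom at 0)
    zb=p[2]-57.; u=proj([p[0],p[1],zb+17],R,t,d).astype(int)
    e=ell(blob(f,'g',(max(u[0]-50,0),max(u[1]-50,0),u[0]+50,u[1]+50))); P=ray(e[0],R,t,d,zb+17)
    print(n,np.round(p,1),np.round(P-p,1),np.round(np.array(e[1])*np.linalg.norm(R@P+t)/d["fx"],1))
    im=f.copy(); cv2.ellipse(im,e,(255,0,255),1)
    cv2.imwrite(f"pics/c_{n}.png",cv2.resize(im[max(u[1]-70,0):u[1]+70,max(u[0]-70,0):u[0]+70,::-1],None,fx=3,fy=3))
a,b=cv2.imread("pics/c_side.png"),cv2.imread("pics/c_top.png"); c=np.zeros((420,800,3),np.uint8);w=cv2.resize(a,(400,400));c[:400,:400]=w;c[:400,400:]=cv2.resize(b,(400,400)); cv2.imwrite("pics/c.png",c)
E
python3 hole.py
```

```text
t: 6.7
ee_pos: [476.0, -316.9, 206.8]
orientation: [0.001, -3.141, -0.001]
ft_force: [1.2, -0.1, -6.3]
width: 55.2
grasp_force: 30.0
t: 7.0
ee_pos: [476.5, -315.9, 207.3]
orientation: [0.004, -3.141, -0.0]
ft_force: [-0.9, 0.5, -6.4]
width: 55.7
grasp_force: 30.0
side [ 476.5 -316.   207.3] [ -1.3  -8.9 -40. ] [120.3 135. ]
top [ 476.5 -316.2  207.3] [ -0.1   3.3 -40. ] [136.  139.4]
```

View pics/c.png

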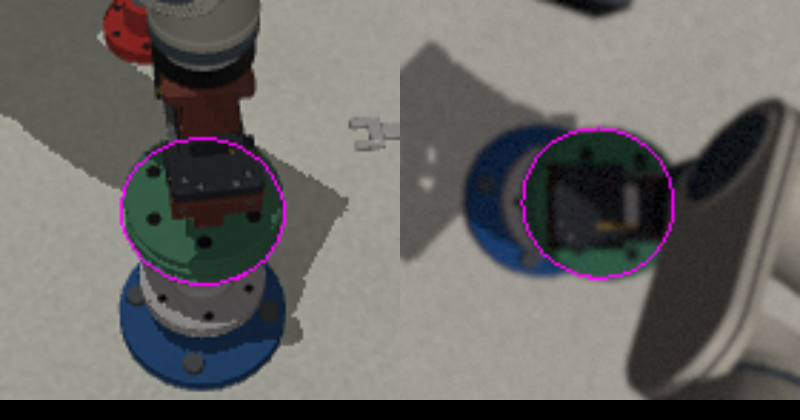

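The pulley is level over the stand, and its x offset to the TCP is about −0.5 mm. The y ellipse is cut off by the gripper, but the grip itself centres y. Going to TCP ≈ (476, −318.4), just above the spigot.

```bash
python3 -m inch '[[[0.3,-1,8,0,0,0,0],[0.3,-2.2,20,0,0,0,0],[0.3,-2.2,35,0,0,0,0],[0.3,-2.2,48,0,0,0,0],[0.3,-2.2,56,0,0,0,0],[0.3,-2.2,60,0,0,0,0],[0.3,-2.2,62,0,0,0,0],[0.3,-2.2,62,0,0,0,0],[0.3,-2.2,62,0,0,0,0]]]'
python3 - <<'E'
from h import *
f,R,t,d=get("side");p=status.get_obs()["ee_pos"]; g=cv2.cvtColor(f,cv2.COLOR_RGB2GRAY)
bh=cv2.morphologyEx(g,cv2.MORPH_BLACKHAT,np.ones((5,5),np.uint8)); print(np.round(p,1))
u=proj([p[0],p[1],p[2]-23.4],R,t,d).astype(int)
m=np.zeros_like(g); sl=np.s_[u[1]-35:u[1]+35,u[0]-38:u[0]+38]; m[sl]=(bh>14)[sl]
k,l,st,ce=cv2.connectedComponentsWithStats(m)
for c,s in zip(ce[1:],st[1:]):
    P=ray(c,R,t,d,p[2]-23.4)
    if 3<=s[4]<25: q=P-p; print(c.round(1),s[4],q.round(1)[:2],"r %.1f ang %.0f"%(np.hypot(*q[:2]),np.degrees(np.arctan2(q[1],q[0]))))
E
```

```text
t: 8.0
ee_pos: [476.4, -319.3, 145.7]
orientation: [-0.002, 3.141, -0.001]
ft_force: [-0.4, -0.1, -6.0]
width: 55.4
grasp_force: 30.0
[ 476.4 -319.3  145.7]
[252.7 282.5] 11 [-26.3 103. ] r 106.3 ang 104
[258.2 280.7] 9 [-11.8 107. ] r 107.6 ang 96
[278.3 280.3] 3 [ 39.6 101.7] r 109.2 ang 69
[259. 295.] 5 [-14.5  62.1] r 63.7 ang 103
[254.8 298.7] 6 [-25.9  52.3] r 58.3 ang 116
[283.3 301.1] 15 [43.  36.4] r 56.3 ang 40
[250.2 302.3] 9 [-38.2  42.8] r 57.3 ang 132
[251.2 309.1] 21 [-37.6  22.8] r 44.0 ang 149
[256.  313.5] 4 [-27.3   8.8] r 28.7 ang 162
[285.6 317.8] 10 [ 41.7 -12. ] r 43.4 ang -16
[259.8 320.8] 11 [-20.3 -12.7] r 24.0 ang -148
[251.2 325.4] 24 [-41.9 -22.6] r 47.6 ang -152
[292.9 326.1] 15 [ 55.4 -36.8] r 66.5 ang -34
[259.2 326.3] 6 [-23.4 -27.5] r 36.2 ang -130
[284.9 325.2] 9 [ 37.1 -32. ] r 49.0 ang -41
[268.4 333.6] 20 [ -4.2 -49.5] r 49.7 ang -95
[294.3 333. ] 3 [ 55.9 -55.4] r 78.7 ang -45
[243.1 338.4] 7 [-63.4 -54.9] r 83.8 ang -139
[238.  340.5] 4 [-75.5 -58.8] r 95.7 ang -142
```

Matching the rim's bolt-hole hexagon in the side view puts the pulley 3.1 mm too far toward −y relative to the stand in that same camera. That agrees with the top view's stand y of −316.4. I'll correct for it and lower slowly.

```bash
python3 -m inch '[[[0.5,1.5,0,0,0,0,0],[0.5,3,0,0,0,0,0],[0.5,3,1,0,0,0,0],[0.5,3,3,0,0,0,0],[0.5,3,5,0,0,0,0],[0.5,3,6,0,0,0,0],[0.5,3,7,0,0,0,0],[0.5,3,8,0,0,0,0],[0.5,3,9,0,0,0,0],[0.5,3,10,0,0,0,0],[0.5,3,10,0,0,0,0]]]'
```

```text
t: 9.15
ee_pos: [475.5, -316.0, 135.0]
orientation: [0.002, -3.141, -0.0]
ft_force: [1.0, -1.1, -6.4]
width: 55.5
grasp_force: 30.0
```

It entered the spigot with no contact force. Continuing to the seat.

```bash
python3 -m inch '[[[0,0,1,0,0,0,0],[0,0,2,0,0,0,0],[0,0,3,0,0,0,0],[0,0,4,0,0,0,0],[0,0,5,0,0,0,0],[0,0,6,0,0,0,0],[0,0,6.5,0,0,0,0],[0,0,7,0,0,0,0],[0,0,7,0,0,0,0]]]'
```

```text
t: 10.05
ee_pos: [475.6, -316.0, 128.1]
orientation: [0.002, -3.142, -0.0]
ft_force: [0.5, 0.3, -6.2]
width: 55.7
grasp_force: 30.0
```

```bash
python3 -m inch '[[[0,0,0.5,0,0,0,0],[0,0,1,0,0,0,0],[0,0,1.5,0,0,0,0],[0,0,1.5,0,0,0,0]]]'
```

```text
t: 10.45
ee_pos: [475.6, -316.0, 127.4]
orientation: [-0.002, 3.141, -0.0]
ft_force: [-3.1, 2.5, 4.8]
width: 55.7
grasp_force: 30.0
```

It is seated: TCP z is 127.4, as predicted, and the weight is now on the stand. Releasing and lifting clear.

```bash
python3 -m inch '[[[0,0,0,0,0,0,30],[0,0,0,0,0,0,70],[0,0,0,0,0,0,100],[0,0,0,0,0,0,100],[0,0,0,0,0,0,100],[0,0,0,0,0,0,100],[0,0,0,0,0,0,100],[0,0,-10,0,0,0,100],[0,0,-25,0,0,0,100],[0,0,-50,0,0,0,100],[0,0,-80,0,0,0,100],[0,0,-95,0,0,0,100],[0,0,-100,0,0,0,100],[0,0,-100,0,0,0,100]]]'
```

```text
t: 11.85
ee_pos: [476.0, -316.3, 228.1]
orientation: [-0.002, 3.14, -0.002]
ft_force: [0.7, 0.2, -0.7]
width: 87.9
grasp_force: 0.0
```

```bash
python3 -m inch '[[[2,20,0,0,0,0,100],[5,60,0,0,0,0,100],[8,100,0,0,0,0,100],[10,140,0,0,0,0,100],[12,180,0,0,0,0,100],[15,220,0,0,0,0,100],[17,260,0,0,0,0,100],[18,295,0,0,0,0,100],[19,325,0,0,0,0,100],[19.5,345,0,0,0,0,100],[19.5,353,0,0,0,0,100],[19.5,353,0,0,0,0,100],[19.5,353,0,0,0,0,100]]]'
python3 - <<'E'
from h import *
f,R,t,d=get("side"); cv2.imwrite("pics/e.png",cv2.resize(f[160:380,180:330,::-1],(409,600)))
E
```

```text
t: 13.15
ee_pos: [455.2, 36.6, 226.3]
orientation: [0.002, -3.141, 0.0]
ft_force: [0.1, -0.7, -0.0]
width: 88.1
grasp_force: 0.0
```

View pics/e.png

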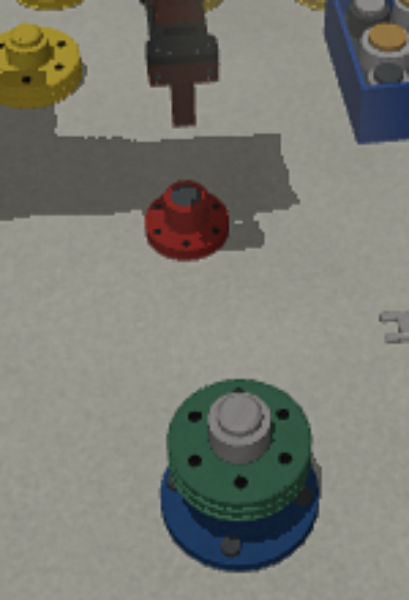

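The pulley sits level on the stand (crop (240,445)). The gripper is above the red cap (crop (187,220)). Descending to the hub and gripping.

```bash
python3 -m inch '[[[-1,0,30,0,0,0,100],[-1,0,65,0,0,0,100],[-1,0,100,0,0,0,100],[-1,0,135,0,0,0,100],[-1,0,160,0,0,0,100],[-1,0,175,0,0,0,100],[-1,0,182,0,0,0,100],[-1,0,185.5,0,0,0,100],[-1,0,185.5,0,0,0,100],[-1,0,185.5,0,0,0,80],[-1,0,185.5,0,0,0,60],[-1,0,185.5,0,0,0,40],[-1,0,185.5,0,0,0,10],[-1,0,185.5,0,0,0,0],[-1,0,185.5,0,0,0,0],[-1,0,185.5,0,0,0,0],[-1,0,185.5,0,0,0,0]]]'
```

```text
t: 14.9
ee_pos: [456.8, 37.0, 41.4]
orientation: [-0.002, 3.141, -0.0]
ft_force: [-1.1, -0.2, 5.4]
width: 49.8
grasp_force: 30.0
```

```bash
python3 -m inch '[[[0,0,-5,0,0,0,0],[0,0,-15,0,0,0,0],[0,0,-35,0,0,0,0],[0,0,-65,0,0,0,0],[0,0,-100,0,0,0,0],[0,0,-135,0,0,0,0],[0,0,-160,0,0,0,0],[0,0,-177,0,0,0,0],[0,0,-185,0,0,0,0],[0,0,-185,0,0,0,0],[0,0,-185,0,0,0,0]]]' &&
python3 -m inch '[[[-2,-12,0,0,0,0,0],[-5,-35,0,0,0,0,0],[-8,-70,0,0,0,0,0],[-10,-105,0,0,0,0,0],[-12,-140,0,0,0,0,0],[-15,-175,0,0,0,0,0],[-17,-210,0,0,0,0,0],[-18,-245,0,0,0,0,0],[-19,-280,0,0,0,0,0],[-19.3,-310,0,0,0,0,0],[-19.3,-333,0,0,0,0,0],[-19.3,-347,0,0,0,0,0],[-19.3,-353,0,0,0,0,0],[-19.3,-353,0,0,0,0,0],[-19.3,-353,0,0,0,0,0],[-19.3,-353,0,0,0,0,0]]]'
cat > rel.py <<'E'
from h import *
for n in("side","top"):
    f,R,t,d=get(n);p=status.get_obs()["ee_pos"]
    hsv=cv2.cvtColor(f,cv2.COLOR_RGB2HSV); g=f.astype(int).sum(2)
    zc=p[2]-41.4
    u=proj([p[0],p[1],zc+9],R,t,d).astype(int); print(n,p.round(1),"proj",u)
    if n=='side':
        b=(u[0]-32,u[1]-20,u[0]+32,u[1]+30)
        h=blob(f,'r',b); h=h[:,0]
        # flange width extremes, bottom extreme -> centre x
        for k,z,pt in(('L',zc+9,h[h[:,0].argmin()]),('R',zc+9,h[h[:,0].argmax()]),('B',zc,h[h[:,1].argmax()])): print(k,pt,(ray(pt,R,t,d,z)-p)[:2].round(1))
        gm=blob(f,'g',(u[0]-60,u[1],u[0]+60,u[1]+90))[:,0]
        for k,pt in(('gL',gm[gm[:,0].argmin()]),('gR',gm[gm[:,0].argmax()])): print(k,pt,ray(pt,R,t,d,87).round(1)[:2])
    c=f[max(u[1]-60,0):u[1]+80,max(u[0]-70,0):u[0]+70,::-1]; cv2.imwrite(f"pics/g_{n}.png",cv2.resize(c,(400,400),interpolation=cv2.INTER_CUBIC))
cv2.imwrite("pics/g.png",np.hstack([cv2.imread("pics/g_side.png"),cv2.imread("pics/g_top.png")]))
E
python3 rel.py
```

```text
t: 16.0
ee_pos: [456.0, 36.9, 225.5]
orientation: [0.002, -3.14, 0.0]
ft_force: [0.3, -0.1, -3.1]
width: 49.6
grasp_force: 30.0
t: 17.6
ee_pos: [476.4, -315.0, 226.1]
orientation: [0.004, -3.141, -0.001]
ft_force: [0.6, -0.9, -4.3]
width: 49.8
grasp_force: 30.0
side [ 476.4 -315.1  226.2] proj [267 296]
L [247 302] [-47.9 -10.3]
R [288 301] [ 44.9 -19. ]
B [271 317] [  2.  -50.7]
gL [242 332] [ 412. -335.]
gR [293 317] [ 541.  -308.2]
top [ 476.5 -315.2  226.3] proj [460 245]
```

View pics/g.png

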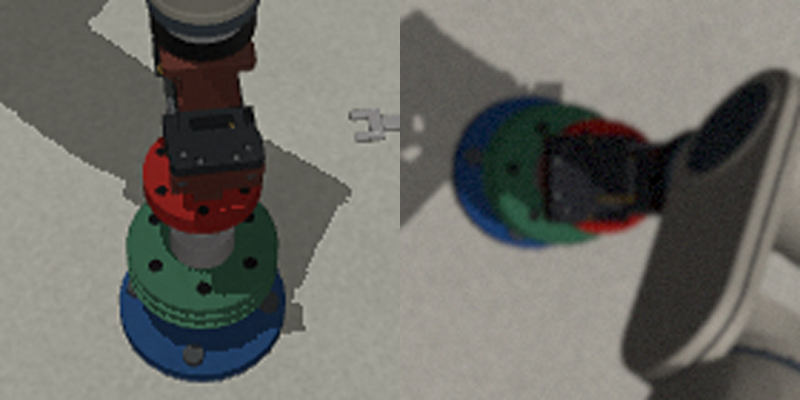

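The cap is level over the pulley. Its x offset to the TCP is about −1 mm and the grip centres y, so TCP (476.5, −316) lines it up with where the pulley was released. Lowering slowly.

```bash
python3 -m inch '[[[0,-0.9,5,0,0,0,0],[0,-0.9,14,0,0,0,0],[0,-0.9,24,0,0,0,0],[0,-0.9,30,0,0,0,0],[0,-0.9,33,0,0,0,0],[0,-0.9,35,0,0,0,0],[0,-0.9,36,0,0,0,0],[0,-0.9,37,0,0,0,0],[0,-0.9,38,0,0,0,0],[0,-0.9,39,0,0,0,0],[0,-0.9,40,0,0,0,0],[0,-0.9,41,0,0,0,0],[0,-0.9,42,0,0,0,0],[0,-0.9,43,0,0,0,0],[0,-0.9,43,0,0,0,0]]]'
```

```text
t: 19.2
ee_pos: [476.3, -316.9, 183.0]
orientation: [0.002, -3.141, -0.0]
ft_force: [0.3, -0.5, -4.8]
width: 49.7
grasp_force: 30.0
```

```bash
python3 -m inch '[[[0,0.6,0.5,0,0,0,0],[0,0.6,1.5,0,0,0,0],[0,0.6,2.5,0,0,0,0],[0,0.6,3.5,0,0,0,0],[0,0.6,4.5,0,0,0,0],[0,0.6,5.5,0,0,0,0],[0,0.6,6.2,0,0,0,0],[0,0.6,6.7,0,0,0,0],[0,0.6,6.7,0,0,0,0]]]'
```

```text
t: 20.1
ee_pos: [476.4, -316.3, 176.4]
orientation: [0.002, -3.141, -0.0]
ft_force: [-0.4, 0.2, -4.5]
width: 49.7
grasp_force: 30.0
```

```bash
python3 -m inch '[[[0,0,0.5,0,0,0,0],[0,0,1,0,0,0,0],[0,0,1.5,0,0,0,0],[0,0,1.5,0,0,0,0]]]'
```

```text
t: 20.5
ee_pos: [476.4, -316.4, 175.4]
orientation: [-0.002, 3.141, -0.0]
ft_force: [-2.6, 1.9, 2.2]
width: 50.2
grasp_force: 30.0
```

The cap is home at TCP z 175.4, as predicted, with its weight carried. Releasing, retreating and checking.

```bash
python3 -m inch '[[[0,0,0,0,0,0,30],[0,0,0,0,0,0,70],[0,0,0,0,0,0,100],[0,0,0,0,0,0,100],[0,0,0,0,0,0,100],[0,0,0,0,0,0,100],[0,0,0,0,0,0,100],[0,0,-10,0,0,0,100],[0,0,-25,0,0,0,100],[0,0,-50,0,0,0,100],[0,0,-80,0,0,0,100],[0,10,-95,0,0,0,100],[0,40,-100,0,0,0,100],[0,80,-100,0,0,0,100],[0,120,-100,0,0,0,100],[0,150,-100,0,0,0,100],[0,165,-100,0,0,0,100],[0,170,-100,0,0,0,100],[0,170,-100,0,0,0,100],[0,170,-100,0,0,0,100]]]'
python3 - <<'E'
from h import *
f,R,t,d=get("side"); cv2.imwrite("pics/z.png",cv2.resize(f[260:380,210:330,::-1],(600,600),interpolation=cv2.INTER_CUBIC))
E
```

```text
t: 22.5
ee_pos: [476.4, -147.1, 275.0]
orientation: [-0.001, 3.141, -0.001]
ft_force: [0.2, 0.1, 0.8]
width: 87.5
grasp_force: 0.0
```

View pics/z.png

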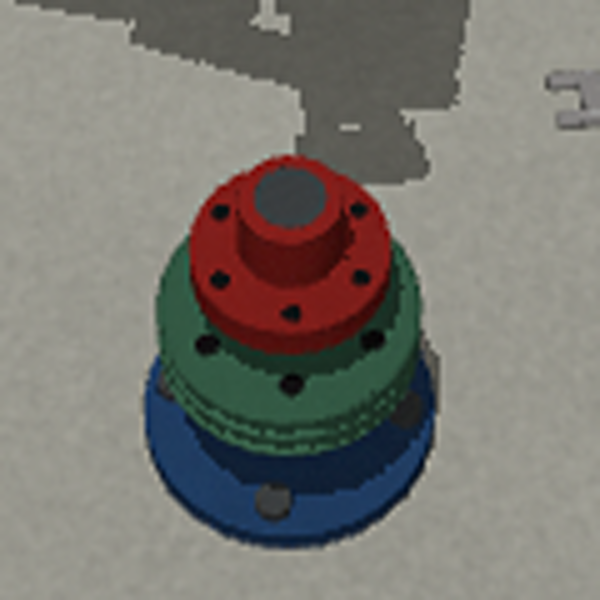

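The cap (crop (291,270)) sits level and centred on the pulley (crop (290,340)), which is home on the stand. The arm is clear, so I'm handing in.

```bash
python3 -c "from workcell import ctrl; print(ctrl.close_job())"
```

```text
the job is handed in; nothing more can be done
None
```

The green pulley is seated on the stand and the red cap on the pulley, both lowered gently and let go, the arm is clear, and the job was handed in at about 22.6 s; hand-in returned no verdict, and I did not re-measure the bystanders.

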